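Fold the garlic press and lemon squeezer shut and pack their case

ROBOT

A 6-joint arm with a two-finger parallel gripper is mounted at the origin on a cart in front of the work surface, level with it; the furniture and walls round the work are solid. World frame = base frame: x ahead of the robot, y to its left, z up, the work surface at z = 0. Lengths are in m, angles in rad, forces in N, time in s.
With the tool pointing down it reaches from about 0.35 to 0.775 m from the base axis. Payload 7.3 kg.
Tool frame: the origin (TCP) lies on the centre line of the jaws, within the pads' length; the fingertips stand ahead of it and the grasp point (between the pads) lies 11 mm behind it (robot.nose_length is the z of the fingertips in the tool frame, in m); z points along the fingers, y is the line along which they close (so a half turn about z gives the same grasp; the last joint's range is limited). The gripper opens to 92 mm and grips with 3 to 60 N. Pads are 19 mm wide; open, the fingers measure 130 mm over their backs; the gripper's body (75 mm by 190 mm) begins 47 mm behind the grasp point.
Start: joints at [1.034, 0.342, 1.524, -0, 1.275, -0.146], TCP at [0.2, 0.485, 0.235] pointing down, gripper open.
Joint ranges: [-2.53, 2.53], [-0.77, 2.02], [0.04, 2.7], [-1, 4.14], [0.28, 2.66], [-3.11, 3.11]. Speed limits (rad/s): [2.57, 2.57, 3.14, 3.14, 3.14, 3.14].

INTERFACE

Orientations are given as [roll, pitch, yaw] about the fixed x, y, z axes, in that order (R = Rz(yaw) Ry(pitch) Rx(roll)).
In Python, from cell import robot, cams gives the robot as it stands. The module is installed in compiled form; this text tells all that it offers.
- The arm moves only by the tool carry_out, never from a script. Its argument "deltas" is a list of rows, each a list of 7 numbers: the shift along the tool's x, y, z in cm, then the turn, a rotation vector about the tool's x, y, z in rad, then the opening, from 0 (shut) to 1 (fully open). A call has exactly 8 rows; each row shifts and turns the commanded pose from where the row before left it, along the tool's axes as they then stand; what a row does not reach is not made up. A row lasts 1/12 s, in which the tool goes at most 41.7 mm and 7.16 degrees, less where a joint would pass 70% of its speed; a pose out of reach is approached as far as the arm can. A call is refused whole if a number of a shift passes 4.17 or a number of a turn 0.125, either way. A call with a gripper value outside its range is refused whole. The fingers move at their own pace and stop on an object; "force" is the grip in N (left out, the last holds). Time passes only in rows, so rows that do not move let the fingers close, or fill a call up. It gives the time, the measured TCP pose, the force, the opening and the grip force at its end, in the units of the state.
- robot.observe(): the state, without advancing time (a new reading comes with each control period).
- cams.read_camera(name): name is "scene" or "top" or "wrist"; returns a dict with "image" (400x640x3 uint8, blue, green, red), "depth" (400x640 float32, m along the optical axis (not along the pixel's ray), 0 where there is no reading), "fx", "fy", "cx", "cy" (pixels), "world_to_cam" (4x4, takes a point from world to camera coordinates). Camera axes: x right, y up, looking along -z (the intrinsics and any distortion apply to the point x, -y, -z); pixel columns grow to the right and rows downward; lengths in m; the calibration is good to about 2 mm. The wrist camera is an equidistant fisheye: a pixel r from the principal point sees the ray r / f radians off the axis. A picture is of the moment at which its call begins.
- robot.hand_in(): hands the job in; it is judged then, once.
The state is a dict: "time": time; "qpos": joint angles; "qvel": joint speeds; "joint_efforts": joint torques, N m; "tool_pos": TCP position; "tool_rot": TCP orientation; "contact_force": force on the tool from outside, world axes, zero at the start; "torque": the same for the moment, N m; "opening": finger opening in m; "grip_force": force on a finger pad.
Only numpy, scipy, OpenCV 4.12 (cv2) and the standard library are available. Lean on these libraries where they do the work, as an engineer would, in place of code of your own. Each camera call takes 0.05 s, during which the arm holds its last target. There are 200 camera calls.

TASK

Put the garlic press and the lemon squeezer away: fold each one shut on the worktop, pressing firmly but not brutally until its catch snaps in, and only then bring it to the grey storage case. Lay the garlic press gently in the narrower bay and the lemon squeezer in the wider one, both flat on the bottom, the lower arm underneath and still shut, and leave the salt and pepper where they stand.

Things in the scene. Friction and masses are not known exactly. Their poses are not given: they have to be found in the camera images.
- garlic_press_arm (a joint): fold angle of the garlic press's upper arm: 0 = shut, grows as it swings up (1.5 = nearly upright). Stiff hinge (0.10 N m): it stays where left. Near 0.08 its end hook meets a sprung catch: about 10 N straight down at the press point, pressed slowly, pushes it through (up to 20 N at 30 mm/s). Snapped in it stays under 0.02; otherwise it springs back to about 0.06
- garlic_press_hinge (a point): hinge of the garlic press (steel, black grip panels, small round head); 26 mm above the underside when lying. Site axes: x runs along the tool from the handle ends towards the hinge and head, y is the hinge line (sideways), z up out of the lower arm. The lower arm lies flat on the surface, the upper arm swings in the x-z plane from this point and points to -x when shut
- garlic_press_press (a point): point in the middle of the 20 mm wide outer (upper) face of the garlic press's upper arm, near its free end, 146 mm from the hinge and 13 mm from the arm's tip: push or press here. When shut it lies 27 mm above the underside
- garlic_press_grip (a point): centre of the handles of the garlic press when shut, 76 mm from the hinge towards the handle ends and 14 mm above the underside (axes as at the hinge). There both handles are 20 mm wide along y and together 27 mm high: grasp across y. The tool weighs 0.27 to 0.47 kg and, shut, balances within 10 mm of this point
- garlic_press_mid (a point): middle of the garlic press's length when shut, 1 mm from the grip point towards the handle ends, 14 mm above its underside (axes as at the hinge). Shut, the tool is 165 mm long, 56 mm wide over its round head and about 37 mm high
- lemon_press_arm (a joint): fold angle of the lemon squeezer's upper arm: 0 = shut, grows as it swings up (1.5 = nearly upright). Stiff hinge (0.10 N m): it stays where left. Near 0.08 its end hook meets a sprung catch: about 10 N straight down at the press point, pressed slowly, pushes it through (up to 20 N at 30 mm/s). Snapped in it stays under 0.02; otherwise it springs back to about 0.06
- lemon_press_hinge (a point): hinge of the lemon squeezer (yellow, green grip panels, large round head); 26 mm above the underside when lying. Site axes: x runs along the tool from the handle ends towards the hinge and head, y is the hinge line (sideways), z up out of the lower arm. The lower arm lies flat on the surface, the upper arm swings in the x-z plane from this point and points to -x when shut
- lemon_press_press (a point): point in the middle of the 20 mm wide outer (upper) face of the lemon squeezer's upper arm, near its free end, 160 mm from the hinge and 13 mm from the arm's tip: push or press here. When shut it lies 27 mm above the underside
- lemon_press_grip (a point): centre of the handles of the lemon squeezer when shut, 90 mm from the hinge towards the handle ends and 14 mm above the underside (axes as at the hinge). There both handles are 20 mm wide along y and together 27 mm high: grasp across y. The tool weighs 0.27 to 0.47 kg and, shut, balances within 10 mm of this point
- lemon_press_mid (a point): middle of the lemon squeezer's length when shut, 6 mm from the grip point towards the head, 14 mm above its underside (axes as at the hinge). Shut, the tool is 179 mm long, 74 mm wide over its round head and about 37 mm high
- case: flat grey open storage case, fixed to the worktop, 202x176 mm, walls 28 mm high and 6 mm thick, floor 4 mm thick; origin at the centre of its underside, x along both bays, y across them, z up
- bay_narrow (a point): centre of the floor (4 mm up) of the case's narrower bay, 176 mm along x by 72 mm along y, dark grey floor: for the garlic press, handles to either end
- bay_wide (a point): centre of the floor (4 mm up) of the case's wider bay, 190 mm along x by 86 mm along y, green floor: for the lemon squeezer, handles to either end
- salt: salt shaker, 44 mm across, 90 mm high, standing loose behind the case; origin at its underside. Bystander
- pepper: wooden pepper mill, 58 mm across, 170 mm high, standing loose behind the case; origin at its underside. Bystander
There are look-alikes about, which are no part of the job. Of the things that look like the part that bears garlic_press_arm, the smaller one is meant.

How it is judged:
At the end, for the whole second after the job is handed in: Both tools are folded shut, catch in (angle under 0.03 rad), lying flat (tilt under 0.1 rad) on the floors of their bays, garlic press narrow, squeezer wide: middle within 25 mm of the bay's centre and 6 to 22 mm above its floor, along the bay within 0.3 rad (value of joint each of garlic_press_arm, lemon_press_arm below 0.03 rad and horizontal distance between garlic_press_mid and bay_narrow below 0.025 m and z of garlic_press_mid in the frame of bay_narrow between 0.006 and 0.022 m and angle between the x axis of each of garlic_press_mid, lemon_press_mid and the x axis of case, either way round below 0.3 rad and angle between each of garlic_press_mid, lemon_press_mid's own z axis and vertical below 0.1 rad and horizontal distance between lemon_press_mid and bay_wide below 0.025 m and z of lemon_press_mid in the frame of bay_wide between 0.006 and 0.022 m); the robot touches nothing.
It fails at once if a tool is brought over the case while it is still open ((horizontal distance between garlic_press_grip and case below 0.1 m and value of joint garlic_press_arm above 0.06 rad) or (horizontal distance between lemon_press_grip and case below 0.1 m and value of joint lemon_press_arm above 0.06 rad)).
It fails at once if a tool is pressed hard into the worktop (over 80 N) (contact force between any of garlic_press, lemon_press and worktop above 80 N).
It fails at once if a tool is dropped or rammed into the case (over 80 N) (contact force between any of garlic_press, lemon_press and case above 80 N).
It fails at once if the salt shaker or the pepper mill is knocked over or shifted (over 20 mm) (distance of any of salt, pepper from where it was at the start of the episode above 0.02 m).
It also fails if it takes over 72 s, if anything falls off the work surface, if the arm or the gripper's body presses on something with over 40 N, if the wrist force passes 120 N, or if a joint passes its speed limit or range.

## Working session

There is one attempt and no reset: what is moved stays moved. The work goes in short steps, Python scripts to look and compute and a tool call to move; the robot and the scene stay as the last step left them, time stands still between calls to the robot, and variables do not carry over. Pictures are saved under pics/ and viewed, at most 10 in all, crops included, and the job is handed in when it is done.

Besides the shell and the picture viewer there is one more tool, called after "Emit:" as name(argument=value, ...), one argument or row to a line, values as JSON. carry_out: Moves the arm, as the interface text tells. Its arguments: {"type":"object","properties":{"deltas":{"type":"array","items":{"type":"array","items":{"type":"number"}}},"force":{"type":"number"}},"required":["deltas"]}

```bash
mkdir -p pics; cat > h.py <<'E'
import numpy as np, cv2
from cell import robot, cams
def world(c,u,v,z=None):
    """pixel -> world using depth (or plane z)"""
    T=np.linalg.inv(c["world_to_cam"]); d=c["depth"][int(round(v)),int(round(u))]
    r=np.array([(u-c["cx"])/c["fx"],-(v-c["cy"])/c["fy"],-1.])
    if z is not None:
        rw=T[:3,:3]@r; return T[:3,3]+rw*(z-T[2,3])/rw[2]
    return T[:3,:3]@(r*d)+T[:3,3]
E
python3 - <<'E'
from h import *
for n in("top","scene"):
    c=cams.read_camera(n); cv2.imwrite(f"pics/{n}0.png",c["image"]); np.savez(f"{n}0.npz",**c)
    print(n,c["fx"],np.linalg.inv(c["world_to_cam"])[:3,3])
s=robot.observe();print(s, robot.nose_length)
E
```

```text
top 446.2995491988504 [-0.35534143  0.41842596  1.48898178]
scene 448.58043315547894 [-0.23304743 -0.73959099  1.06528125]
{'time': 0.1, 'qpos': array([ 1.03399379e+00,  3.42633877e-01,  1.52485126e+00,  1.07078504e-06,
        1.27537410e+00, -1.45984975e-01]), 'qvel': array([-3.22964392e-05, -2.40228834e-03, -2.96517739e-03, -6.38431018e-04,
       -1.97508441e-03, -4.82877577e-04]), 'joint_efforts': array([ 1.99054593e-03, -4.32002413e+01, -2.44695157e+01,  7.21337646e-02,
        5.26502717e-02, -2.38981647e-05]), 'tool_pos': array([0.1998062 , 0.48515418, 0.23414891]), 'tool_rot': array([-3.14033970e+00, -1.85258263e-04,  2.75077466e+00]), 'contact_force': array([-0.40407013, -0.11839527,  0.36338069]), 'torque': array([ 0.03093809,  0.00748405, -0.01419996]), 'grip_force': 0.0, 'opening': 0.09201816332337268} 0.008
```

View pics/top0.png

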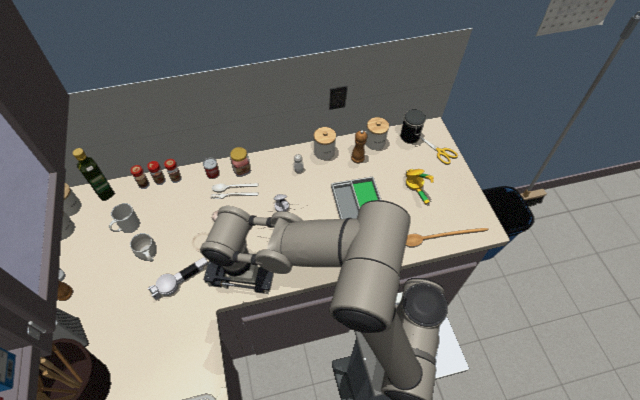

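View pics/scene0.png

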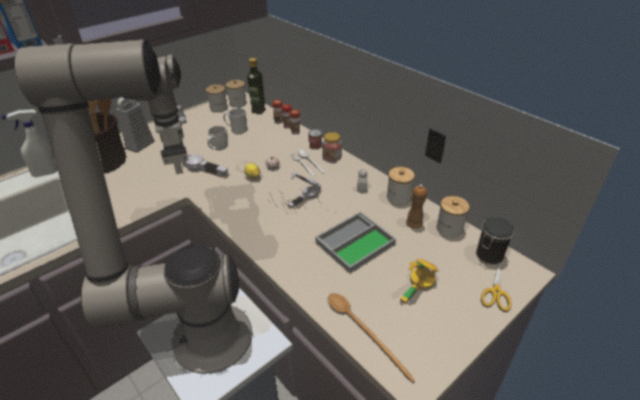

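Top view: the case is at (357,198), the squeezer at (420,185) and pepper at (359,147). Scene view: steel look-alikes are at (305,190), the small one and partly open, and at (205,163), larger. The lemon-like yellow things are the squeezer (420,280), the scissors (495,295) and the lemon (252,170). I choose (305,190) and (420,280), and will check both in a close crop.

```bash
python3 - <<'E'
from h import *
s=dict(np.load("scene0.npz"));t=dict(np.load("top0.npz"))
def crop(c,x,y,w=80,h=60): return cv2.resize(c["image"][y:y+h,x:x+w],(400,300),interpolation=cv2.INTER_CUBIC)
cv2.imwrite("pics/c1.png",np.vstack([np.hstack([crop(s,265,160),crop(s,380,245)]),np.hstack([crop(t,245,175),crop(t,380,150)])]))
for n,c,pts in(("s",s,[(355,241),(318,239),(352,267),(394,242),(360,217),(205,163),(305,190),(420,280),(362,188),(415,222)]),("t",t,[(333,186),(377,178),(420,185),(175,280),(283,205)])):
    for p in pts: print(n,p,world(c,*p).round(3))
E
```

```text
s (355, 241) [0.547 0.002 0.001]
s (318, 239) [0.445 0.073 0.026]
s (352, 267) [ 0.449 -0.083  0.016]
s (394, 242) [ 0.631 -0.095  0.012]
s (360, 217) [0.631 0.063 0.018]
s (205, 163) [0.387 0.706 0.032]
s (305, 190) [0.582 0.306 0.023]
s (420, 280) [ 0.56  -0.259  0.021]
s (362, 188) [0.748 0.17  0.023]
s (415, 222) [ 0.741 -0.089  0.03 ]
t (333, 186) [0.626 0.074 0.03 ]
t (377, 178) [ 0.643 -0.122 -0.003]
t (420, 185) [ 0.552 -0.27   0.021]
t (175, 280) [0.369 0.719 0.036]
t (283, 205) [0.517 0.297 0.137]
```

View pics/c1.png

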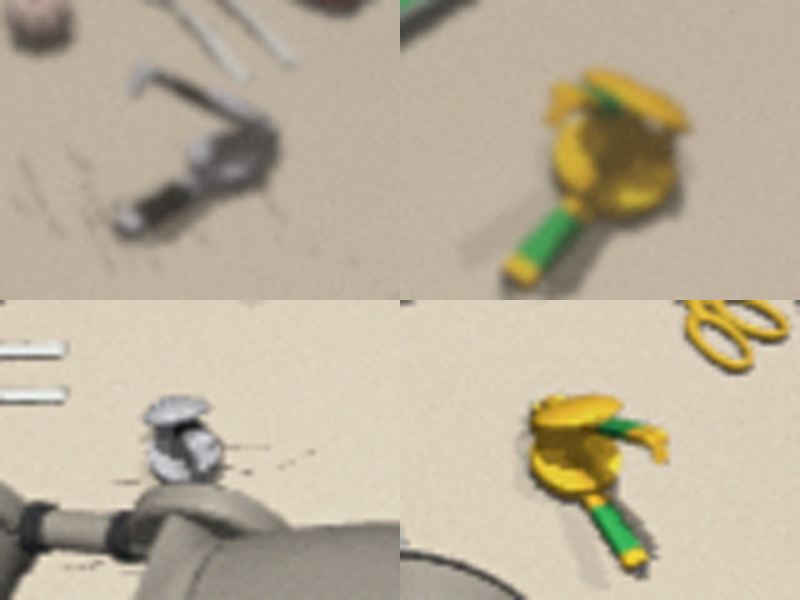

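Crop: top-left is the small steel press with its arm partly up, top-right is the squeezer with green panels and arm up. Both are the right ones. Next I'll fit poses from the depth.

```bash
cat >> h.py <<'E'
def cloud(c):
    v,u=np.mgrid[0:400,0:640]; d=c["depth"]; T=np.linalg.inv(c["world_to_cam"])
    P=np.stack([(u-c["cx"])/c["fx"]*d,-(v-c["cy"])/c["fy"]*d,-d],-1)
    return (P@T[:3,:3].T+T[:3,3]), d>0
def region(c,x0,x1,y0,y1,z0,z1):
    P,ok=cloud(c); m=ok&(P[...,0]>x0)&(P[...,0]<x1)&(P[...,1]>y0)&(P[...,1]<y1)&(P[...,2]>z0)&(P[...,2]<z1)
    return P[m],c["image"][m]
def describe(Q,name):
    for lo,hi in((.008,.02),(.02,.03),(.03,.05),(.05,.08),(.08,.11),(.11,.14),(.14,.2),(.2,.26)):
        q=Q[(Q[:,2]>lo)&(Q[:,2]<hi)]
        if len(q)>3: print(name,lo,hi,len(q),"med",np.median(q,0).round(3),"box",cv2.minAreaRect(q[:,:2].astype(np.float32)))
E
python3 - <<'E'
from h import *
s=dict(np.load("scene0.npz"));t=dict(np.load("top0.npz"))
for n,c in(("s",s),("t",t)):
    Q,I=region(c,.4,.7,-.45,-.13,.008,.25); describe(Q,"lemon "+n)
    Q,I=region(c,.42,.68,-.12,.11,.015,.04); describe(Q,"case "+n)
    g=(I[:,1]>I[:,2].astype(int)+60)
    Q,I=region(c,.42,.68,-.12,.11,-.01,.012);g=(I[:,1]>I[:,2].astype(int)+60); print("green",len(Q[g]),cv2.minAreaRect(Q[g][:,:2].astype(np.float32)))
    Q,I=region(c,.7,.9,-.15,.3,.06,.25); describe(Q,"shakers"+n)
Q,I=region(s,.48,.7,.2,.42,.008,.25); describe(Q,"garlic s")
E
```

```text
lemon s 0.008 0.02 407 med [ 0.557 -0.269  0.014] box ((0.6081512570381165, -0.325418621301651), (0.12769903242588043, 0.29081177711486816), 45.845123291015625)
lemon s 0.02 0.03 255 med [ 0.575 -0.257  0.022] box ((0.5781405568122864, -0.25396430492401123), (0.08315388113260269, 0.06945651024580002), 35.82627487182617)
lemon s 0.05 0.08 73 med [ 0.583 -0.267  0.073] box ((0.5850192308425903, -0.255816251039505), (0.06857102364301682, 0.04074573516845703), 88.22362518310547)
lemon s 0.08 0.11 60 med [ 0.567 -0.263  0.085] box ((0.5594847202301025, -0.2561301290988922), (0.042024169117212296, 0.05026020109653473), 75.9031982421875)
lemon s 0.11 0.14 57 med [ 0.497 -0.267  0.132] box ((0.5121190547943115, -0.2641313970088959), (0.054869845509529114, 0.01827753148972988), 6.8418097496032715)
lemon s 0.14 0.2 20 med [ 0.5   -0.266  0.142] box ((0.5016327500343323, -0.26539337635040283), (0.009180060587823391, 0.019795609638094902), 6.7248687744140625)
case s 0.008 0.02 229 med [0.539 0.003 0.018] box ((0.5385817289352417, -0.004757121205329895), (0.17580978572368622, 0.20432396233081818)
[... 3990 characters left out ...]
512752533), (0.06543731689453125, 0.05405158922076225), 23.37369155883789)
garlic s 0.03 0.05 4 med [0.626 0.288 0.038] box ((0.6189900636672974, 0.2869093120098114), (0.031119246035814285, 0.006830946542322636), 3.856618881225586)
garlic s 0.05 0.08 51 med [0.595 0.286 0.069] box ((0.5986890196800232, 0.2860870361328125), (0.03402995318174362, 0.039949242025613785), 50.568172454833984)
garlic s 0.08 0.11 22 med [0.562 0.286 0.095] box ((0.5617702603340149, 0.28413698077201843), (0.0082810427993536, 0.03003062680363655), 84.19842529296875)
garlic s 0.11 0.14 45 med [0.525 0.287 0.128] box ((0.530615508556366, 0.2901327908039093), (0.018748652189970016, 0.0453115738928318), 81.19412994384766)
```

```bash
cat >> h.py <<'E'
def toolfit(c,box,front,tipd,ref,rad=.17):
    """lower arm yaw/hinge from low points, upper-arm angle from high points"""
    Q,I=region(c,*box,.009,.2)
    Q=Q[np.linalg.norm(Q[:,:2]-np.array(ref),axis=1)<rad]
    # keep the densest connected blob
    k=np.sum(np.linalg.norm(Q[:,None,:2]-Q[None,:,:2],axis=2)<.012,axis=1); Q=Q[k>6]
    y=Q[:,:2]; m=y.mean(0); _,_,V=np.linalg.svd(y-m); a=V[0]*np.sign(V[0,0])
    up=Q[Q[:,2]>.045]; lo=Q[Q[:,2]<.03]
    for nm,q in(("all",Q),("up",up),("lo",lo)):
        if len(q)<5: continue
        m=q[:,:2].mean(0);_,_,V=np.linalg.svd(q[:,:2]-m);b=V[0]*np.sign(V[0,0])
        t=(q[:,:2])@b; n=np.array([-b[1],b[0]]); l=np.median(q[:,:2]@n)
        lo_,hi_=np.percentile(t,[1,99]); print(nm,len(q),"yaw",np.arctan2(b[1],b[0]).round(3),"ends",(b*lo_+n*l).round(3),(b*hi_+n*l).round(3),"len",(hi_-lo_).round(3),"zmax",q[:,2].max().round(3))
E
python3 - <<'E'
from h import *
s=dict(np.load("scene0.npz"));t=dict(np.load("top0.npz"))
print("G");toolfit(s,(.44,.68,.2,.4),0,0,(.56,.29),.11)
print("Ls");toolfit(s,(.42,.68,-.4,-.15),0,0,(.55,-.265),.11)
print("Lt");toolfit(t,(.42,.68,-.4,-.15),0,0,(.55,-.265),.11)
for c,pts in((s,[(289.4,205.6),(297,200),(293,175),(404,299),(408,293)]),(t,[(426.4,202),(422,193)])):
    for p in pts: print(p,world(c,*p).round(3),world(c,*p,z=.013).round(3))
E
```

```text
G
all 373 yaw 0.014 ends [0.49  0.286] [0.637 0.288] len 0.147 zmax 0.139
up 119 yaw -0.061 ends [0.509 0.289] [0.612 0.283] len 0.104 zmax 0.139
lo 251 yaw 0.029 ends [0.488 0.287] [0.637 0.291] len 0.149 zmax 0.03
Ls
all 766 yaw 0.095 ends [ 0.469 -0.27 ] [ 0.615 -0.256] len 0.147 zmax 0.145
up 210 yaw 0.052 ends [ 0.487 -0.269] [ 0.603 -0.263] len 0.116 zmax 0.145
lo 554 yaw 0.107 ends [ 0.465 -0.27 ] [ 0.614 -0.254] len 0.15 zmax 0.027
Lt
all 467 yaw 0.185 ends [ 0.471 -0.271] [ 0.622 -0.242] len 0.154 zmax 0.148
up 168 yaw 0.19 ends [ 0.487 -0.267] [ 0.607 -0.244] len 0.122 zmax 0.148
lo 291 yaw 0.185 ends [ 0.471 -0.271] [ 0.622 -0.243] len 0.154 zmax 0.03
(289.4, 205.6) [0.495 0.292 0.005] [0.489 0.283 0.013]
(297, 200) [0.528 0.287 0.016] [0.53  0.29  0.013]
(293, 175) [0.519 0.289 0.133] [0.616 0.422 0.013]
(404, 299) [ 0.477 -0.269  0.012] [ 0.477 -0.27   0.013]
(408, 293) [ 0.501 -0.264  0.015] [ 0.502 -0.263  0.013]
(426.4, 202) [ 0.472 -0.267  0.015] [ 0.473 -0.268  0.013]
(422, 193) [ 0.514 -0.264  0.02 ] [ 0.518 -0.267  0.013]
```

Emit:
carry_out(
  deltas=[
    [-3.9,-0.76,0,0,0,0,0],
    [-3.9,-0.76,0,0,0,0,0],
    [-3.9,-0.76,0,0,0,0,0],
    [-3.9,-0.76,0,0,0,0,0],
    [-3.9,-0.76,0,0,0,0,0],
    [-3.9,-0.76,0,0,0,0,0],
    [-3.9,-0.76,0,0,0,0,0],
    [-3.9,-0.76,0,0,0,0,0],
  ],
)

```text
time: 0.77
tool_pos: [0.4665, 0.3089, 0.2344]
tool_rot: [-3.141, -0.001, 2.751]
contact_force: [0.4, 0.1, 0.7]
opening: 0.0428
grip_force: 0.0
```

Emit:
carry_out(
  deltas=[
    [-1.0,-0.7,0,0,0,-0.1,0],
    [0,0,0,0,0,-0.1,0],
    [0,0,0,0,0,-0.1,0],
    [0,0,0,0,0,-0.09,0],
    [0,0,0,0,0,0,0],
    [0,0,0,0,0,0,0],
    [0,0,0,0,0,0,0],
    [0,0,0,0,0,0,0],
  ],
)

```text
time: 1.43
tool_pos: [0.4717, 0.3002, 0.2346]
tool_rot: [-3.142, -0.0, 3.139]
contact_force: [0.2, 0.1, 1.0]
opening: 0.0009
grip_force: 0.0
```

```bash
python3 - <<'E'
from h import *
for n in("top","wrist"):
    c=cams.read_camera(n); np.savez(f"{n}1.npz",**c)
    cv2.imwrite(f"pics/{n}1.png",c["image"])
    if n=="top":
        toolfit(c,(.4,.68,.2,.4),0,0,(.56,.29),.13)
s=robot.observe();print(s["tool_pos"],s["tool_rot"],s["time"],s["qpos"])
print(c["fx"],c["cx"],c["cy"],np.linalg.inv(c["world_to_cam"]).round(3))
E
```

```text
all 208 yaw 0.183 ends [0.489 0.283] [0.615 0.307] len 0.128 zmax 0.138
up 23 yaw 0.291 ends [0.507 0.288] [0.602 0.316] len 0.099 zmax 0.138
lo 182 yaw 0.178 ends [0.489 0.283] [0.615 0.306] len 0.128 zmax 0.03
[0.47177112 0.30021323 0.23470942] [ 3.14153683e+00 -4.29070784e-06  3.14002467e+00] 1.5333 [ 4.29638353e-01  4.04884246e-01  1.42832919e+00  5.43663547e-05
  1.30835978e+00 -1.13960410e+00]
309.70691628693146 318.41970460551494 200.35774764292702 [[ 0.002 -0.964 -0.265  0.4  ]
 [ 1.     0.001  0.002  0.302]
 [-0.002 -0.265  0.964  0.383]
 [ 0.     0.     0.     1.   ]]
```

View pics/wrist1.png

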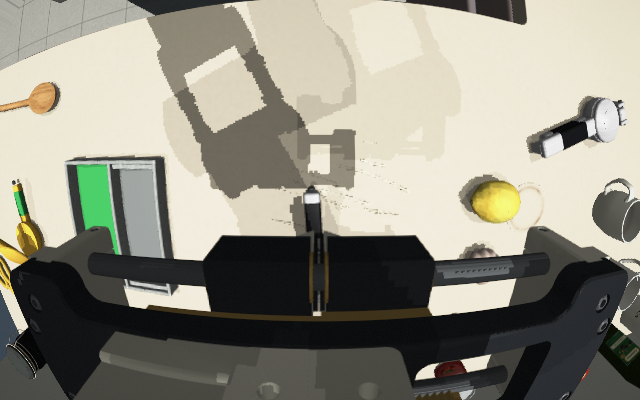

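Wrist view: the lower handle end of the press is at (312,190), running down to the fingers at (316,232). The case bays are at (95,205) and (143,220), and the narrow bay has a thick end wall. I'll measure these from the wrist depth.

```bash
cat >> h.py <<'E'
def wcloud(c):
    v,u=np.mgrid[0:400,0:640].astype(float); x=u-c["cx"];y=v-c["cy"];r=np.hypot(x,y)+1e-9;th=r/c["fx"]
    d=c["depth"]; s=np.tan(th)*d/r; T=np.linalg.inv(c["world_to_cam"])
    return np.stack([x*s,-y*s,-d],-1)@T[:3,:3].T+T[:3,3]
E
python3 - <<'E'
from h import *
c=dict(np.load("wrist1.npz"));P=wcloud(c);I=c["image"].astype(int)
def lin(rows,u0,u1,z0,z1):
    for v in rows:
        p=P[v,u0:u1];m=(p[:,2]>z0)&(p[:,2]<z1)&(c["depth"][v,u0:u1]>0)
        if m.any(): print(v,u0+np.where(m)[0][[0,-1]],p[m].mean(0).round(4),"y",p[m][:,1].min().round(4),p[m][:,1].max().round(4))
lin(range(184,236,6),290,340,.009,.04)
print("case")
for p in [(67,160),(163,158),(110,160),(175,290),(95,205),(143,220),(125,170),(72,170),(78,240),(168,250)]: print(p,P[p[1],p[0]].round(3))
for v in (200,220,240,260,280):   # rim points y-profile
    p=P[v,60:190]; print(v,[(60+i,p[i,0].round(3),p[i,1].round(3),p[i,2].round(3)) for i in range(0,130) if .022<p[i,2]<.035][::3])
# rows of narrow bay ends
for u in (110,130,143,150):
    p=P[150:300,u]; print(u,[(150+i,p[i,0].round(3),p[i,1].round(3),p[i,2].round(3)) for i in range(0,150) if p[i,2]>.012 and p[i,2]<.036])
E
```

```text
190 [308 314] [0.4883 0.2919 0.0145] y 0.2882 0.2955
196 [304 319] [0.4964 0.2924 0.0127] y 0.2831 0.3017
202 [304 319] [0.5041 0.2923 0.0124] y 0.2829 0.3017
208 [304 319] [0.5118 0.2923 0.0129] y 0.2828 0.3017
214 [306 320] [0.5196 0.2941 0.0131] y 0.2853 0.3029
220 [306 320] [0.5275 0.2941 0.0133] y 0.2852 0.3029
226 [306 322] [0.5359 0.2953 0.0124] y 0.285 0.3055
232 [314 322] [0.5441 0.3003 0.0125] y 0.2952 0.3055
case
(67, 160) [ 0.438 -0.104 -0.001]
(163, 158) [0.445 0.091 0.003]
(110, 160) [0.441 0.014 0.025]
(175, 290) [0.645 0.081 0.01 ]
(95, 205) [ 0.511 -0.047  0.004]
(143, 220) [0.534 0.045 0.003]
(125, 170) [0.459 0.025 0.004]
(72, 170) [ 0.452 -0.078  0.015]
(78, 240) [0.435 0.22  0.307]
(168, 250) [0.575 0.086 0.013]
200 [(68, np.float64(0.497), np.float64(-0.085), np.float64(0.028)), (71, np.float64(0.498), np.float64(-0.083), np.float64(0.024)), (112, np.float64(0.497), np.float64(0.011), np.float64(0.028)), (155, np.float64(0.497), np.float64(0.085), np.float64(0.026)), (158, np.float64(0.498), np.float64(0.089), np.float64(0.025))]
220 [(72, np.float64(0.53), np.f
[... 6566 characters left out ...]
(282, np.float64(0.63), np.float64(0.042), np.float64(0.016)), (283, np.float64(0.631), np.float64(0.044), np.float64(0.018)), (284, np.float64(0.632), np.float64(0.044), np.float64(0.02)), (285, np.float64(0.633), np.float64(0.044), np.float64(0.021)), (286, np.float64(0.635), np.float64(0.044), np.float64(0.021)), (287, np.float64(0.636), np.float64(0.044), np.float64(0.021)), (288, np.float64(0.637), np.float64(0.044), np.float64(0.023)), (289, np.float64(0.638), np.float64(0.045), np.float64(0.025)), (290, np.float64(0.638), np.float64(0.046), np.float64(0.027)), (291, np.float64(0.64), np.float64(0.045), np.float64(0.027)), (292, np.float64(0.642), np.float64(0.045), np.float64(0.026))]
```

Emit:
carry_out(
  deltas=[
    [-2.5,-0.23,2.5,0,0,0,0],
    [-2.5,-0.23,2.5,0,0,0,0],
    [-2.5,-0.23,2.5,0,0,0,0],
    [0.2,0,1.0,0,0,0,0],
    [0.2,0,1.0,0,0,0,0],
    [1.0,0,1.1,0,0,0,0],
    [0.9,0,1.2,0,0,0,0],
    [0.8,0,1.2,0,0,0,0],
  ],
)

```text
time: 2.2
tool_pos: [0.5148, 0.2936, 0.1052]
tool_rot: [3.141, 0.001, 3.141]
contact_force: [0.1, 0.3, 0.6]
opening: 0.0005
grip_force: 0.2
```

Emit:
carry_out(
  deltas=[
    [0.6,0,1.3,0,0,0,0],
    [0.5,0,1.4,0,0,0,0],
    [0.35,0,1.4,0,0,0,0],
    [0.12,0,0.7,0,0,0,0],
    [0.12,0,0.7,0,0,0,0],
    [0,0,0.2,0,0,0,0],
    [0,0,0,0,0,0,0],
    [0,0,0,0,0,0,0],
  ],
)

```text
time: 2.87
tool_pos: [0.4994, 0.2934, 0.0484]
tool_rot: [3.141, 0.001, 3.141]
contact_force: [0.0, -0.5, 0.3]
opening: 0.0002
grip_force: 0.0
```

Emit:
carry_out(
  deltas=[
    [0,0,0.1,0,0,0,0],
    [0,0,0.1,0,0,0,0],
    [0,0,0.1,0,0,0,0],
    [0,0,0.1,0,0,0,0],
    [0,0,0.1,0,0,0,0],
    [0,0,0.1,0,0,0,0],
    [0,0,0,0,0,0,0],
    [0,0,0,0,0,0,0],
  ],
)

```text
time: 3.53
tool_pos: [0.4994, 0.2935, 0.0434]
tool_rot: [3.141, 0.002, 3.141]
contact_force: [-3.9, -0.5, 11.5]
opening: 0.0003
grip_force: 5.4
```

```bash
python3 - <<'E'
from h import *
c=cams.read_camera("scene"); cv2.imwrite("pics/s2.png",cv2.resize(c["image"][120:240,240:400],(640,480),interpolation=cv2.INTER_CUBIC))
E
```

```text
(no output)
```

View pics/s2.png

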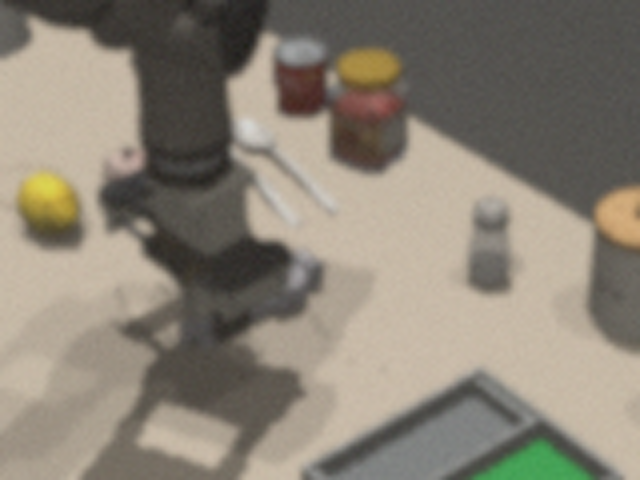

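The arm is under the fingers, at about (225,310) in the crop, and the catch is resisting at 11.5 N. I'll keep pressing slowly.

Emit:
carry_out(
  deltas=[
    [0,0,0.1,0,0,0,0],
    [0,0,0.1,0,0,0,0],
    [0,0,0.1,0,0,0,0],
    [0,0,0.1,0,0,0,0],
    [0,0,0.1,0,0,0,0],
    [0,0,0,0,0,0,0],
    [0,0,0,0,0,0,0],
    [0,0,0,0,0,0,0],
  ],
)

```text
time: 4.25
tool_pos: [0.499, 0.2931, 0.0365]
tool_rot: [-3.142, -0.0, 3.141]
contact_force: [0.2, -0.4, 0.0]
opening: 0.0003
grip_force: 0.0
```

Emit:
carry_out(
  deltas=[
    [0,0,0.08,0,0,0,0],
    [0,0,0.08,0,0,0,0],
    [0,0,0.08,0,0,0,0],
    [0,0,0.08,0,0,0,0],
    [0,0,0,0,0,0,0],
    [0,0,0,0,0,0,0],
    [0,0,0,0,0,0,0],
    [0,0,0,0,0,0,0],
  ],
)

```text
time: 4.92
tool_pos: [0.4991, 0.2933, 0.0348]
tool_rot: [3.141, 0.001, 3.141]
contact_force: [-2.6, -1.6, 10.5]
opening: 0.0005
grip_force: 5.3
```

Emit:
carry_out(
  deltas=[
    [0,0,-4,0,0,0,0],
    [0,0,-4,0,0,0,0.2],
    [-2.5,0,-3,0,0,0,0.55],
    [-2.5,0,-3,0,0,0,0.55],
    [-2.5,0,-3,0,0,0,0.55],
    [-2.5,0,-3,0,0,0,0.55],
    [0,0,0,0,0,0,0.55],
    [0,0,0,0,0,0,0.55],
  ],
)

```text
time: 5.58
tool_pos: [0.6006, 0.293, 0.235]
tool_rot: [3.14, 0.004, 3.14]
contact_force: [0.0, -0.1, -0.7]
opening: 0.0425
grip_force: 0.0
```

```bash
python3 - <<'E'
from h import *
c=cams.read_camera("wrist"); np.savez("w2.npz",**c); cv2.imwrite("pics/w2.png",c["image"]); print(robot.observe()["tool_pos"])
P=wcloud(c); m=(P[...,0]>.42)&(P[...,0]<.68)&(P[...,1]>.22)&(P[...,1]<.36)&(P[...,2]>.009)&(P[...,2]<.06)&(c["depth"]>0)
Q=P[m]
for x in np.arange(.46,.66,.01):
    q=Q[abs(Q[:,0]-x)<.005]
    if len(q)>5: print(x.round(3),len(q),"y",np.percentile(q[:,1],[2,98]).round(4),q[:,1].mean().round(4),"z",np.percentile(q[:,2],[50,98]).round(3))
E
```

```text
[0.59887061 0.29290267 0.23295917]
0.48 130 y [0.2812 0.3011] 0.2915 z [0.025 0.027]
0.49 159 y [0.2824 0.3018] 0.2922 z [0.025 0.027]
0.5 146 y [0.2823 0.3017] 0.2919 z [0.025 0.027]
0.51 158 y [0.2835 0.3029] 0.2932 z [0.026 0.028]
0.52 160 y [0.2835 0.3029] 0.2931 z [0.026 0.028]
0.53 138 y [0.2834 0.3029] 0.2938 z [0.026 0.027]
0.54 155 y [0.2857 0.3041] 0.295 z [0.026 0.028]
0.55 157 y [0.2856 0.3052] 0.2957 z [0.026 0.028]
0.56 137 y [0.2867 0.3052] 0.296 z [0.026 0.027]
0.57 229 y [0.2814 0.3142] 0.2973 z [0.028 0.031]
0.58 365 y [0.2751 0.3204] 0.2976 z [0.031 0.035]
0.59 407 y [0.2715 0.3228] 0.2972 z [0.033 0.035]
0.6 364 y [0.2724 0.3218] 0.2972 z [0.033 0.036]
0.61 269 y [0.2771 0.319 ] 0.2977 z [0.031 0.034]
0.62 194 y [0.2863 0.3125] 0.2993 z [0.03  0.034]
0.63 183 y [0.2859 0.3144] 0.2999 z [0.031 0.034]
0.64 46 y [0.2839 0.314 ] 0.2988 z [0.029 0.031]
```

View pics/w2.png

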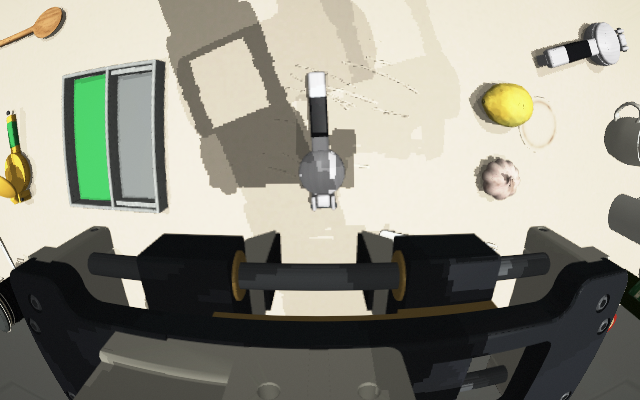

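Wrist view: the garlic press is shut and lies along (317,75) to (323,205). The case is fully visible from (65,65) to (165,210). Next: garlic extents and a case fit.

```bash
python3 - <<'E'
from h import *
c=dict(np.load("w2.npz"));P=wcloud(c);ok=c["depth"]>0;I=c["image"].astype(int)
def reg(x0,x1,y0,y1,z0,z1,extra=True): return ok&(P[...,0]>x0)&(P[...,0]<x1)&(P[...,1]>y0)&(P[...,1]<y1)&(P[...,2]>z0)&(P[...,2]<z1)&extra
Q=P[reg(.45,.68,.25,.34,.02,.05)]; print("garlic x",np.percentile(Q[:,0],[0.3,1,99,99.7]).round(4))
h=Q[Q[:,0]<.565]; print("handle fit",np.polyfit(h[:,0],h[:,1],1), "all",np.polyfit(Q[:,0],Q[:,1],1))
r=P[reg(.41,.68,-.13,.13,.022,.034)]
print("rim",len(r),cv2.minAreaRect(r[:,:2].astype(np.float32)))
g=P[reg(.4,.68,-.13,.05,-.005,.012,I[...,1]>I[...,2]+60)]; print("green",len(g),cv2.minAreaRect(g[:,:2].astype(np.float32)))
B=reg(.4,.68,.0,.1,-.005,.012)&(abs(I[...,1]-I[...,2])<12)&(I.sum(2)<520)&(I.sum(2)>300); b=P[B]; print("grey",len(b),np.percentile(b,[1,99],axis=0).round(3),b.mean(0).round(4))
# wall lines
for nm,y0,y1 in(("outL",.075,.1),("div",-.01,.025),("outR",-.1,-.07)):
    w=r[(r[:,1]>y0)&(r[:,1]<y1)&(r[:,0]>.46)&(r[:,0]<.62)]; p=np.polyfit(w[:,0],w[:,1],1); print(nm,len(w),p.round(4),"at .54",np.polyval(p,.54).round(4))
for nm,a,bb in(("near",.42,.452),("far",.633,.66)):
    w=r[(r[:,0]>a)&(r[:,0]<bb)&(abs(r[:,1])<.075)]; p=np.polyfit(w[:,1],w[:,0],1);print(nm,len(w),p.round(4))
E
```

```text
garlic x [0.4769 0.4783 0.636  0.6376]
handle fit [0.05898482 0.26292301] all [0.05241949 0.26641613]
rim 2812 ((0.5405285358428955, -0.0004340037703514099), (0.17820045351982117, 0.20264361798763275), 87.48213195800781)
green 3743 ((0.5381790399551392, -0.048628173768520355), (0.06948485225439072, 0.18849678337574005), 87.11356353759766)
grey 4306 [[ 0.419  0.008 -0.002]
 [ 0.629  0.098  0.006]] [0.538  0.042  0.0036]
outL 626 [-0.047   0.1107] at .54 0.0853
div 548 [-0.0488  0.0338] at .54 0.0075
outR 460 [-0.05   -0.0574] at .54 -0.0844
near 398 [0.0513 0.4435]
far 373 [0.0439 0.6377]
```

Emit:
carry_out(
  deltas=[
    [2.25,0.14,3.5,0,0,-0.055,0.55],
    [2.25,0.14,3.5,0,0,0,0.55],
    [0,0,4,0,0,0,0.55],
    [0,0,4,0,0,0,0.55],
    [0,0,3.5,0,0,0,0.55],
    [0,0,2,0,0,0,0.55],
    [0,0,1.4,0,0,0,0.55],
    [0,0,0,0,0,0,0.55],
  ],
)

```text
time: 6.3
tool_pos: [0.5502, 0.2938, 0.0101]
tool_rot: [-3.139, -0.008, -3.087]
contact_force: [-0.3, -0.3, -0.1]
opening: 0.0505
grip_force: 0.0
```

Emit:
carry_out(
  deltas=[
    [0,0,0,0,0,0,0.4],
    [0,0,0,0,0,0,0.15],
    [0,0,0,0,0,0,0.1],
    [0,0,0,0,0,0,0.1],
    [0,0,0,0,0,0,0.1],
    [0,0,0,0,0,0,0.1],
    [0,0,0,0,0,0,0.1],
    [0,0,0,0,0,0,0.1],
  ],
  force=30,
)

```text
time: 6.97
tool_pos: [0.5541, 0.2948, 0.0152]
tool_rot: [3.141, 0.001, -3.087]
contact_force: [-1.2, -0.1, 3.9]
opening: 0.0202
grip_force: 30.0
```

Emit:
carry_out(
  deltas=[
    [0,0,-0.5,0,0,0,0.1],
    [0,0,-1.5,0,0,0,0.1],
    [0,0,-2,0,0,0,0.1],
    [0,0,-2,0,0,0,0.1],
    [0,0,-2,0,0,0,0.1],
    [0,0,0,0,0,0,0.1],
    [0,0,0,0,0,0,0.1],
    [0,0,0,0,0,0,0.1],
  ],
)

```text
time: 7.63
tool_pos: [0.553, 0.2943, 0.0929]
tool_rot: [-3.141, -0.002, -3.087]
contact_force: [0.2, 0.7, -3.5]
opening: 0.0198
grip_force: 30.0
```

```bash
python3 - <<'E'
from h import *
s=robot.observe(); print(s["tool_pos"],s["tool_rot"],s["torque"].round(3),s["contact_force"])
c=cams.read_camera("wrist");P=wcloud(c);ok=c["depth"]>0
m=ok&(P[...,0]>.42)&(P[...,0]<.53)&(abs(P[...,1]-.293)<.03)&(P[...,2]>.06)&(P[...,2]<.16)
Q=P[m];print(len(Q))
for x in np.arange(.48,.54,.01):
    q=Q[abs(Q[:,0]-x)<.005]
    if len(q): print(x.round(2),len(q),q.mean(0).round(4),q[:,2].min().round(3),q[:,2].max().round(3))
E
```

```text
[0.55299652 0.29431497 0.0929362 ] [-3.14083065e+00 -2.43928216e-03 -3.08740760e+00] [ 0.009  0.016 -0.019] [ 0.24566977  0.70799229 -3.45543875]
6199
0.48 956 [0.4802 0.2916 0.1032] 0.099 0.106
0.49 975 [0.49   0.292  0.1034] 0.099 0.106
0.5 966 [0.5    0.2927 0.1033] 0.1 0.105
0.51 984 [0.5101 0.2941 0.1056] 0.1 0.159
0.52 1856 [0.5185 0.2928 0.1307] 0.1 0.16
0.53 434 [0.5275 0.2938 0.1039] 0.1 0.156
```

Emit:
carry_out(
  deltas=[
    [0.34,-2.5,0,0,0,0,0.1],
    [0.34,-3.4,0,0,0,0,0.1],
    [0.34,-3.4,0,0,0,0,0.1],
    [0.34,-3.4,0,0,0,0,0.1],
    [0.34,-3.4,0,0,0,0,0.1],
    [0.34,-3.4,0,0,0,0,0.1],
    [0.34,-3.0,0,0,0,0,0.1],
    [0.34,-2.2,0,0,0,0,0.1],
  ],
)

```text
time: 8.35
tool_pos: [0.5391, 0.0441, 0.093]
tool_rot: [-3.141, -0.003, -3.089]
contact_force: [0.3, -0.0, -3.7]
opening: 0.0197
grip_force: 30.0
```

Emit:
carry_out(
  deltas=[
    [0,0,0,0,0,0.051,0.1],
    [0,0,0,0,0,0.051,0.1],
    [0,0,0,0,0,0,0.1],
    [0,0,0,0,0,0,0.1],
    [0,0,0,0,0,0,0.1],
    [0,0,0,0,0,0,0.1],
    [0,0,0,0,0,0,0.1],
    [0,0,0,0,0,0,0.1],
  ],
)

```text
time: 9.02
tool_pos: [0.5401, 0.0469, 0.0944]
tool_rot: [3.142, -0.0, 3.095]
contact_force: [-0.1, -0.1, -3.9]
opening: 0.0196
grip_force: 30.0
```

```bash
python3 - <<'E'
from h import *
s=robot.observe(); print(s["tool_pos"],s["tool_rot"],s["time"])
c=cams.read_camera("wrist");P=wcloud(c);ok=c["depth"]>0
def R(x0,x1,y0,y1,z0,z1): return P[ok&(P[...,0]>x0)&(P[...,0]<x1)&(P[...,1]>y0)&(P[...,1]<y1)&(P[...,2]>z0)&(P[...,2]<z1)]
Q=R(.43,.5,.02,.075,.07,.12); print("handle",len(Q),"tip x",np.percentile(Q[:,0],[.5,2]).round(4),"y",Q[:,1].mean().round(4),"at x",Q[:,0].mean().round(3),"slope",np.polyfit(Q[:,0],Q[:,1],1)[0].round(3))
r=R(.42,.6,-.02,.12,.02,.034)
for a,b in((.075,.1),(-.005,.025)):
    w=r[(r[:,1]>a)&(r[:,1]<b)&(r[:,0]>.465)]; print("wall",len(w),np.polyfit(w[:,0],w[:,1],1).round(4),w[:,0].max().round(3)) if len(w)>10 else 0
w=r[(r[:,0]<.456)&(abs(r[:,1]-.05)<.025)]; print("near rim x",np.percentile(w[:,0],[2,98]).round(4), w[:,1].mean().round(3))
E
```

```text
[0.54010109 0.04687687 0.09444635] [ 3.14152142e+00 -7.94837384e-05  3.09475005e+00] 9.0167
handle 3690 tip x [0.4619 0.4628] y 0.0507 at x 0.481 slope -0.033
wall 1117 [-0.0465  0.1088] 0.559
wall 1063 [-0.0473  0.0323] 0.555
near rim x [0.442  0.4551] 0.05
```

Emit:
carry_out(
  deltas=[
    [0,-0.3,0.5,0,0,0.012,0.1],
    [0,0,2,0,0,0,0.1],
    [0,0,1.8,0,0,0,0.1],
    [0,0,1.2,0,0,0,0.1],
    [0,0,0.7,0,0,0,0.1],
    [0,0,0.4,0,0,0,0.1],
    [0,0,0.2,0,0,0,0.1],
    [0,0,0,0,0,0,0.1],
  ],
)

```text
time: 9.73
tool_pos: [0.5402, 0.0436, 0.0266]
tool_rot: [3.142, 0.0, 3.082]
contact_force: [-0.2, -0.2, -4.3]
opening: 0.0197
grip_force: 30.0
```

Emit:
carry_out(
  deltas=[
    [0,0,0.1,0,0,0,0.1],
    [0,0,0.1,0,0,0,0.1],
    [0,0,0.1,0,0,0,0.1],
    [0,0,0.1,0,0,0,0.1],
    [0,0,0.1,0,0,0,0.1],
    [0,0,0,0,0,0,0.1],
    [0,0,0,0,0,0,0.1],
    [0,0,0,0,0,0,0.1],
  ],
)

```text
time: 10.4
tool_pos: [0.54, 0.0436, 0.0216]
tool_rot: [3.142, 0.0, 3.082]
contact_force: [-0.1, 0.0, -3.6]
opening: 0.0196
grip_force: 30.0
```

Emit:
carry_out(
  deltas=[
    [0,0,0.06,0,0,0,0.1],
    [0,0,0.06,0,0,0,0.1],
    [0,0,0.06,0,0,0,0.1],
    [0,0,0,0,0,0,0.1],
    [0,0,0,0,0,0,0.1],
    [0,0,0,0,0,0,0.1],
    [0,0,0,0,0,0,0.1],
    [0,0,0,0,0,0,0.1],
  ],
)

```text
time: 11.07
tool_pos: [0.54, 0.0436, 0.0197]
tool_rot: [3.141, 0.0, 3.082]
contact_force: [0.1, -0.4, -4.3]
opening: 0.02
grip_force: 30.0
```

Emit:
carry_out(
  deltas=[
    [0,0,0.06,0,0,0,0.1],
    [0,0,0.06,0,0,0,0.1],
    [0,0,0.06,0,0,0,0.1],
    [0,0,0.06,0,0,0,0.1],
    [0,0,0,0,0,0,0.1],
    [0,0,0,0,0,0,0.1],
    [0,0,0,0,0,0,0.1],
    [0,0,0,0,0,0,0.1],
  ],
)

```text
time: 11.73
tool_pos: [0.5401, 0.0436, 0.0191]
tool_rot: [-3.142, 0.001, 3.082]
contact_force: [-4.9, 0.0, 13.0]
opening: 0.0197
grip_force: 30.0
```

Emit:
carry_out(
  deltas=[
    [0,0,-0.1,0,0,0,0.25],
    [0,0,0,0,0,0,0.28],
    [0,0,0,0,0,0,0.28],
    [0,0,-0.5,0,0,0,0.28],
    [0,0,-1.5,0,0,0,0.28],
    [0,0,-3,0,0,0,0.28],
    [0,0,-4,0,0,0,0.28],
    [0,0,-4,0,0,0,0.28],
  ],
)

```text
time: 12.4
tool_pos: [0.5393, 0.0436, 0.1493]
tool_rot: [3.142, -0.002, 3.082]
contact_force: [1.7, -0.5, 0.1]
opening: 0.0258
grip_force: 0.0
```

Emit:
carry_out(
  deltas=[
    [-2,-4,-3,0,0,0,0],
    [-1,-4,-3,0,0,0,0],
    [0,-4,0,0,0,0,0],
    [0,-4,0,0,0,0,0],
    [0,-4,0,0,0,0,0],
    [0,0,0,0,0,0,0],
    [0,0,0,0,0,0,0],
    [0,0,0,0,0,0,0],
  ],
)

```text
time: 13.07
tool_pos: [0.5525, -0.1409, 0.196]
tool_rot: [3.141, -0.0, 3.081]
contact_force: [-0.5, 0.0, -0.6]
opening: 0.0003
grip_force: 0.0
```

```bash
python3 - <<'E'
from h import *
s=robot.observe(); print(s["tool_pos"],s["tool_rot"],s["time"])
c=cams.read_camera("wrist");np.savez("w3.npz",**c);cv2.imwrite("pics/w3.png",c["image"]);P=wcloud(c);ok=c["depth"]>0
def R(x0,x1,y0,y1,z0,z1): return P[ok&(P[...,0]>x0)&(P[...,0]<x1)&(P[...,1]>y0)&(P[...,1]<y1)&(P[...,2]>z0)&(P[...,2]<z1)]
Q=R(.455,.63,.015,.075,.02,.05);print("garlic",np.percentile(Q[:,0],[.5,99.5]).round(3))
for x in np.arange(.46,.63,.02):
    q=Q[abs(Q[:,0]-x)<.006]
    if len(q)>5: print(x.round(2),len(q),"y",np.percentile(q[:,1],[3,50,97]).round(3),"z",np.median(q[:,2]).round(4))
print("lemon")
L=R(.43,.68,-.34,-.18,.009,.2)
for x in np.arange(.45,.66,.015):
  for z0,z1 in((.009,.035),(.045,.2)):
    q=L[(abs(L[:,0]-x)<.005)&(L[:,2]>z0)&(L[:,2]<z1)]
    if len(q)>8: print(x.round(3),len(q),"y",np.percentile(q[:,1],[3,50,97]).round(3),"z",np.percentile(q[:,2],[50,95]).round(3))
E
```

```text
[ 0.55246347 -0.14093112  0.19599403] [ 3.14091231e+00 -3.23084222e-04  3.08095559e+00] 13.0667
garlic [0.463 0.623]
0.46 62 y [0.039 0.047 0.069] z 0.0284
0.48 182 y [0.037 0.045 0.056] z 0.0291
0.5 184 y [0.036 0.043 0.055] z 0.0295
0.52 190 y [0.035 0.043 0.054] z 0.0297
0.54 170 y [0.034 0.041 0.052] z 0.0292
0.56 351 y [0.021 0.036 0.058] z 0.0327
0.58 427 y [0.016 0.035 0.066] z 0.0368
0.6 238 y [0.021 0.037 0.057] z 0.0339
0.62 175 y [0.024 0.034 0.052] z 0.0333
lemon
0.465 51 y [-0.271 -0.266 -0.262] z [0.014 0.016]
0.48 145 y [-0.274 -0.264 -0.256] z [0.013 0.014]
0.495 154 y [-0.272 -0.262 -0.253] z [0.014 0.015]
0.495 257 y [-0.269 -0.261 -0.253] z [0.137 0.142]
0.51 155 y [-0.271 -0.26  -0.251] z [0.013 0.015]
0.51 348 y [-0.269 -0.257 -0.251] z [0.136 0.141]
0.525 148 y [-0.269 -0.259 -0.25 ] z [0.013 0.015]
0.525 298 y [-0.268 -0.255 -0.249] z [0.122 0.127]
0.54 195 y [-0.267 -0.255 -0.239] z [0.014 0.021]
0.54 250 y [-0.266 -0.253 -0.247] z [0.108 0.114]
0.555 444 y [-0.279 -0.25  -0.223] z [0.021 0.022]
0.555 210 y [-0.265 -0.251 -0.245] z [0.094 0.099]
0.57 414 y [-0.271 -0.242 -0.217] z [0.021 0.022]
0.57 419 y [-0.271 -0.246 -0.225] z [0.082 0.085]
0.585 279 y [-0.261 -0.235 -0.217] z [0.021 0.022]
0.585 395 y [-0.281 -0.249 -0.217] z [0.075 0.08 ]
0.6 22 y [-0.228 -0.225 -0.222] z [0.02  0.021]
0.6 124 y [-0.282 -0.265 -0.251] z [0.065 0.069]
```

View pics/w3.png

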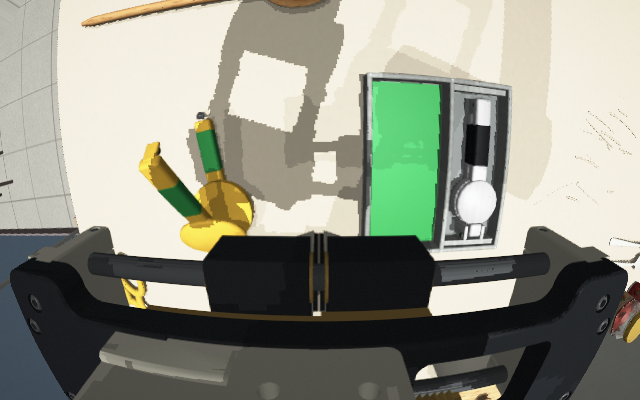

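Emit:
carry_out(
  deltas=[
    [0.37,-2.97,0,0,0,0,0],
    [0.37,-2.97,0,0,0,0,0],
    [0.37,-2.97,0,0,0,0,0],
    [0.37,-2.97,0,0,0,0,0],
    [0,0,1.2,0,0,-0.0875,0],
    [0,0,1.2,0,0,-0.0875,0],
    [0,0,0,0,0,0,0],
    [0,0,0,0,0,0,0],
  ],
)

```text
time: 13.78
tool_pos: [0.5309, -0.2573, 0.1717]
tool_rot: [3.14, -0.001, -3.027]
contact_force: [-0.0, 0.9, 0.6]
opening: 0.0003
grip_force: 0.0
```

Emit:
carry_out(
  deltas=[
    [0.2,-0.1,1.7,0,0,0,0],
    [1.15,0,1.1,0,0,0,0],
    [1.0,0,1.2,0,0,0,0],
    [0.9,0,1.34,0,0,0,0],
    [0.77,0,1.4,0,0,0,0],
    [0.62,0,1.47,0,0,0,0],
    [0.47,0,1.53,0,0,0,0],
    [0,0,0,0,0,0,0],
  ],
)

```text
time: 14.45
tool_pos: [0.4789, -0.264, 0.0731]
tool_rot: [3.139, -0.003, -3.028]
contact_force: [-1.0, 0.0, -0.7]
opening: 0.0002
grip_force: 0.0
```

Emit:
carry_out(
  deltas=[
    [0.32,0,1.5,0,0,0,0],
    [0.1,0,0.5,0,0,0,0],
    [0,0,0.4,0,0,0,0],
    [0,0,0.2,0,0,0,0],
    [0,0,0.1,0,0,0,0],
    [0,0,0.1,0,0,0,0],
    [0,0,0.1,0,0,0,0],
    [0,0,0,0,0,0,0],
  ],
)

```text
time: 15.12
tool_pos: [0.4764, -0.2664, 0.0463]
tool_rot: [-3.141, 0.001, -3.026]
contact_force: [0.8, 0.6, 3.9]
opening: 0.0006
grip_force: 1.9
```

Contact is starting, so I'll press on slowly.

Emit:
carry_out(
  deltas=[
    [0,0,0.1,0,0,0,0],
    [0,0,0.1,0,0,0,0],
    [0,0,0.1,0,0,0,0],
    [0,0,0.1,0,0,0,0],
    [0,0,0.1,0,0,0,0],
    [0,0,0.1,0,0,0,0],
    [0,0,0,0,0,0,0],
    [0,0,0,0,0,0,0],
  ],
)

```text
time: 15.78
tool_pos: [0.476, -0.2663, 0.0399]
tool_rot: [-3.141, 0.0, -3.027]
contact_force: [-1.4, 0.7, -0.2]
opening: 0.0003
grip_force: 0.0
```

Emit:
carry_out(
  deltas=[
    [0,0,0.1,0,0,0,0],
    [0,0,0.1,0,0,0,0],
    [0,0,0.1,0,0,0,0],
    [0,0,0,0,0,0,0],
    [0,0,0,0,0,0,0],
    [0,0,0,0,0,0,0],
    [0,0,0,0,0,0,0],
    [0,0,0,0,0,0,0],
  ],
)

```text
time: 16.45
tool_pos: [0.476, -0.2662, 0.0366]
tool_rot: [3.142, 0.0, -3.026]
contact_force: [-0.6, -0.5, -0.3]
opening: 0.0005
grip_force: 0.0
```

Emit:
carry_out(
  deltas=[
    [0,0,0.08,0,0,0,0],
    [0,0,0.08,0,0,0,0],
    [0,0,0.08,0,0,0,0],
    [0,0,0.08,0,0,0,0],
    [0,0,0,0,0,0,0],
    [0,0,0,0,0,0,0],
    [0,0,0,0,0,0,0],
    [0,0,0,0,0,0,0],
  ],
)

```text
time: 17.12
tool_pos: [0.4761, -0.2663, 0.0348]
tool_rot: [-3.141, 0.001, -3.026]
contact_force: [-3.5, 1.5, 12.8]
opening: 0.0008
grip_force: 6.0
```

Emit:
carry_out(
  deltas=[
    [0,0,-4,0,0,0,0],
    [0,0,-4,0,0,0,0.2],
    [-3,0,-3,0,0,0,0.55],
    [-3,0,-3,0,0,0,0.55],
    [-3,0,-3,0,0,0,0.55],
    [-2.5,0,-3,0,0,0,0.55],
    [0,0,0,0,0,0,0.55],
    [0,0,0,0,0,0,0.55],
  ],
)

```text
time: 17.78
tool_pos: [0.59, -0.253, 0.2331]
tool_rot: [-3.139, 0.003, -3.025]
contact_force: [-0.7, 0.6, -0.6]
opening: 0.0424
grip_force: 0.0
```

```bash
python3 - <<'E'
from h import *
s=robot.observe(); print(s["tool_pos"],s["tool_rot"],s["time"])
c=cams.read_camera("wrist");np.savez("w4.npz",**c);P=wcloud(c);ok=c["depth"]>0
L=P[ok&(P[...,0]>.42)&(P[...,0]<.68)&(P[...,1]>-.34)&(P[...,1]<-.18)&(P[...,2]>.018)&(P[...,2]<.1)]
print(np.percentile(L[:,0],[.3,1,99,99.7]).round(4))
for x in np.arange(.45,.65,.015):
    q=L[abs(L[:,0]-x)<.005]
    if len(q)>8: print(x.round(3),len(q),"y",np.percentile(q[:,1],[2,98]).round(4),q[:,1].mean().round(4),"z",np.percentile(q[:,2],[50,95]).round(3))
h=L[L[:,0]<.53]; print(np.polyfit(h[:,0],h[:,1],1))
E
```

```text
[ 0.59000389 -0.2530268   0.23306729] [-3.13949885e+00  2.88684630e-03 -3.02489353e+00] 17.7833
[0.456  0.4584 0.627  0.6287]
0.465 151 y [-0.2769 -0.2573] -0.2671 z [0.025 0.027]
0.48 152 y [-0.2753 -0.2555] -0.2655 z [0.026 0.027]
0.495 155 y [-0.2735 -0.2538] -0.2637 z [0.026 0.028]
0.51 153 y [-0.2722 -0.252 ] -0.2617 z [0.026 0.027]
0.525 147 y [-0.2689 -0.2504] -0.2596 z [0.026 0.027]
0.54 169 y [-0.2674 -0.2422] -0.2564 z [0.026 0.029]
0.555 449 y [-0.2818 -0.2251] -0.2538 z [0.031 0.034]
0.57 526 y [-0.2875 -0.2203] -0.2537 z [0.033 0.035]
0.585 497 y [-0.2864 -0.2205] -0.2537 z [0.034 0.035]
0.6 353 y [-0.2815 -0.2265] -0.2538 z [0.032 0.034]
0.615 192 y [-0.2623 -0.2359] -0.249 z [0.032 0.034]
0.63 72 y [-0.262  -0.2336] -0.25 z [0.028 0.031]
[ 0.12095876 -0.3233719 ]
```

Emit:
carry_out(
  deltas=[
    [2.89,0.03,3.5,0,0,0,0.55],
    [2.89,0.03,3.5,0,0,0,0.55],
    [0,0,4,0,0,0,0.55],
    [0,0,4,0,0,0,0.55],
    [0,0,3.5,0,0,0,0.55],
    [0,0,2,0,0,0,0.55],
    [0,0,1.3,0,0,0,0.55],
    [0,0,0,0,0,0,0.55],
  ],
)

```text
time: 18.5
tool_pos: [0.5316, -0.2569, 0.0148]
tool_rot: [3.135, -0.008, -3.027]
contact_force: [0.1, 0.1, 0.3]
opening: 0.0505
grip_force: 0.0
```

Emit:
carry_out(
  deltas=[
    [0,0,0,0,0,0,0.4],
    [0,0,0,0,0,0,0.15],
    [0,0,0,0,0,0,0.1],
    [0,0,0,0,0,0,0.1],
    [0,0,0,0,0,0,0.1],
    [0,0,0,0,0,0,0.1],
    [0,0,0,0,0,0,0.1],
    [0,0,0,0,0,0,0.1],
  ],
  force=30,
)

```text
time: 19.17
tool_pos: [0.5357, -0.2589, 0.0203]
tool_rot: [-3.141, 0.0, -3.026]
contact_force: [-4.3, -1.5, 6.4]
opening: 0.0198
grip_force: 31.2
```

Emit:
carry_out(
  deltas=[
    [0,0,-0.5,0,0,0,0.1],
    [0,0,-1.5,0,0,0,0.1],
    [0,0,-2,0,0,0,0.1],
    [0,0,-2,0,0,0,0.1],
    [0,0,-2,0,0,0,0.1],
    [0,0,-1,0,0,0,0.1],
    [0,0,0,0,0,0,0.1],
    [0,0,0,0,0,0,0.1],
  ],
)

```text
time: 19.83
tool_pos: [0.5358, -0.2585, 0.1092]
tool_rot: [3.141, 0.0, -3.026]
contact_force: [-1.1, 0.2, -3.5]
opening: 0.0197
grip_force: 31.0
```

```bash
python3 - <<'E'
from h import *
s=robot.observe(); print(s["tool_pos"],s["tool_rot"],s["torque"].round(3),s["contact_force"].round(1))
c=cams.read_camera("wrist");P=wcloud(c);ok=c["depth"]>0
Q=P[ok&(P[...,0]>.42)&(P[...,0]<.505)&(abs(P[...,1]+.265)<.03)&(P[...,2]>.06)&(P[...,2]<.16)]
print(np.percentile(Q[:,0],[.3,1]).round(4))
for x in np.arange(.46,.51,.01):
    q=Q[abs(Q[:,0]-x)<.005]
    if len(q): print(x.round(2),len(q),q.mean(0).round(4))
E
```

```text
[ 0.53579928 -0.25849096  0.10922883] [ 3.14145549e+00  2.54092288e-04 -3.02627544e+00] [0.03  0.066 0.002] [-1.1  0.2 -3.5]
[0.4571 0.4577]
0.46 672 [ 0.4612 -0.2655  0.1139]
0.47 922 [ 0.47   -0.2651  0.1142]
0.48 901 [ 0.48   -0.2641  0.1143]
0.49 904 [ 0.49   -0.2627  0.1147]
0.5 861 [ 0.5    -0.2615  0.1148]
```

Emit:
carry_out(
  deltas=[
    [-0.23,2.2,0,0,0,0,0.1],
    [-0.24,3.2,0,0,0,0,0.1],
    [-0.24,3.2,0,0,0,0,0.1],
    [-0.24,3.2,0,0,0,0,0.1],
    [-0.24,3.2,0,0,0,0,0.1],
    [-0.23,2.8,0,0,0,0,0.1],
    [-0.23,2.4,0,0,0,0,0.1],
    [-0.23,1.7,0,0,0,0,0.1],
  ],
)

```text
time: 20.55
tool_pos: [0.5279, -0.0364, 0.1079]
tool_rot: [3.14, -0.003, -3.025]
contact_force: [0.8, 0.2, -4.2]
opening: 0.02
grip_force: 31.2
```

Emit:
carry_out(
  deltas=[
    [0,0,0,0,0,0.055,0.1],
    [0,0,0,0,0,0.055,0.1],
    [0,0,0,0,0,0.053,0.1],
    [0,0,0,0,0,0,0.1],
    [0,0,0,0,0,0,0.1],
    [0,0,0,0,0,0,0.1],
    [0,0,0,0,0,0,0.1],
    [0,0,0,0,0,0,0.1],
  ],
)

```text
time: 21.22
tool_pos: [0.5292, -0.0391, 0.1093]
tool_rot: [3.141, -0.0, 3.094]
contact_force: [-0.4, -0.2, -3.7]
opening: 0.0197
grip_force: 31.2
```

```bash
python3 - <<'E'
from h import *
s=robot.observe(); print(s["tool_pos"],s["tool_rot"],s["time"])
c=cams.read_camera("wrist");P=wcloud(c);ok=c["depth"]>0
def R(x0,x1,y0,y1,z0,z1): return P[ok&(P[...,0]>x0)&(P[...,0]<x1)&(P[...,1]>y0)&(P[...,1]<y1)&(P[...,2]>z0)&(P[...,2]<z1)]
Q=R(.42,.495,-.06,-.01,.08,.13); print("handle",len(Q),"tip x",np.percentile(Q[:,0],[.5,2]).round(4),"mean",Q.mean(0).round(4),"slope",np.polyfit(Q[:,0],Q[:,1:],1)[0].round(3))
r=R(.42,.6,-.12,.025,.02,.034)
for a,b in((-.1,-.07),(-.005,.025)):
    w=r[(r[:,1]>a)&(r[:,1]<b)&(r[:,0]>.455)]; p=np.polyfit(w[:,0],w[:,1],1); print("wall",len(w),p.round(4),np.polyval(p,.46).round(4),np.polyval(p,.58).round(4))
w=r[(r[:,0]<.456)&(abs(r[:,1]+.04)<.025)]; print("near rim x",np.percentile(w[:,0],[2,98]).round(4), w[:,1].mean().round(3))
E
```

```text
[ 0.52919811 -0.03907902  0.10933076] [ 3.14143204e+00 -3.73633645e-04  3.09426325e+00] 21.2167
handle 3985 tip x [0.4503 0.4514] mean [ 0.4726 -0.0355  0.1145] slope [-0.043  0.027]
wall 1021 [-0.0483 -0.0593] -0.0816 -0.0873
wall 1025 [-0.0472  0.031 ] 0.0093 0.0036
near rim x [0.4376 0.4443] -0.039
```

Emit:
carry_out(
  deltas=[
    [0,-0.15,0.5,0,0,0,0.1],
    [0,0,2,0,0,0,0.1],
    [0,0,2,0,0,0,0.1],
    [0,0,1.6,0,0,0,0.1],
    [0,0,0.9,0,0,0,0.1],
    [0,0,0.5,0,0,0,0.1],
    [0,0,0.3,0,0,0,0.1],
    [0,0,0,0,0,0,0.1],
  ],
)

```text
time: 21.93
tool_pos: [0.5294, -0.0406, 0.0315]
tool_rot: [3.142, 0.0, 3.094]
contact_force: [-0.0, 0.1, -3.2]
opening: 0.0194
grip_force: 31.2
```

Emit:
carry_out(
  deltas=[
    [0,0,0.1,0,0,0,0.1],
    [0,0,0.1,0,0,0,0.1],
    [0,0,0.1,0,0,0,0.1],
    [0,0,0.1,0,0,0,0.1],
    [0,0,0,0,0,0,0.1],
    [0,0,0,0,0,0,0.1],
    [0,0,0,0,0,0,0.1],
    [0,0,0,0,0,0,0.1],
  ],
)

```text
time: 22.6
tool_pos: [0.5293, -0.0405, 0.0276]
tool_rot: [3.142, 0.0, 3.094]
contact_force: [-0.5, -0.2, -2.7]
opening: 0.0198
grip_force: 31.2
```

Emit:
carry_out(
  deltas=[
    [0,0,0.08,0,0,0,0.1],
    [0,0,0.08,0,0,0,0.1],
    [0,0,0.08,0,0,0,0.1],
    [0,0,0.05,0,0,0,0.1],
    [0,0,0,0,0,0,0.1],
    [0,0,0,0,0,0,0.1],
    [0,0,0,0,0,0,0.1],
    [0,0,0,0,0,0,0.1],
  ],
)

```text
time: 23.27
tool_pos: [0.5293, -0.0405, 0.0247]
tool_rot: [3.142, 0.0, 3.094]
contact_force: [0.7, 0.1, -3.2]
opening: 0.0198
grip_force: 31.2
```

Emit:
carry_out(
  deltas=[
    [0,0,0.06,0,0,0,0.1],
    [0,0,0.06,0,0,0,0.1],
    [0,0,0.06,0,0,0,0.1],
    [0,0,0,0,0,0,0.1],
    [0,0,0,0,0,0,0.1],
    [0,0,0,0,0,0,0.1],
    [0,0,0,0,0,0,0.1],
    [0,0,0,0,0,0,0.1],
  ],
)

```text
time: 23.93
tool_pos: [0.5294, -0.0405, 0.0242]
tool_rot: [-3.141, 0.001, 3.094]
contact_force: [-4.1, 0.7, 9.4]
opening: 0.0196
grip_force: 31.5
```

On the floor. Releasing, lifting clear and checking.

Emit:
carry_out(
  deltas=[
    [0,0,-0.1,0,0,0,0.25],
    [0,0,0,0,0,0,0.33],
    [0,0,0,0,0,0,0.33],
    [0,0,-0.5,0,0,0,0.33],
    [0,0,-1.5,0,0,0,0.33],
    [0,0,-3,0,0,0,0.33],
    [0,0,-4,0,0,0,0.33],
    [0,0,-4,0,0,0,0.33],
  ],
)

```text
time: 24.6
tool_pos: [0.5286, -0.0404, 0.155]
tool_rot: [3.141, -0.002, 3.094]
contact_force: [0.8, 0.2, 0.0]
opening: 0.0305
grip_force: 0.0
```

Emit:
carry_out(
  deltas=[
    [-2,-3,-3,0,0,0,0.33],
    [-2,-4,-3,0,0,0,0.33],
    [-2,-4,0,0,0,0,0.33],
    [0,-4,0,0,0,0,0.33],
    [0,-3,0,0,0,0,0.33],
    [0,0,0,0,0,0,0.33],
    [0,0,0,0,0,0,0.33],
    [0,0,0,0,0,0,0.33],
  ],
)

```text
time: 25.27
tool_pos: [0.573, -0.2071, 0.2037]
tool_rot: [3.141, -0.0, 3.093]
contact_force: [0.3, 0.2, 0.3]
opening: 0.0304
grip_force: 0.0
```

```bash
python3 - <<'E'
from h import *
s=robot.observe(); print(s["tool_pos"],s["time"])
c=cams.read_camera("wrist");cv2.imwrite("pics/w5.png",c["image"]);P=wcloud(c);ok=c["depth"]>0
def R(x0,x1,y0,y1,z0,z1): return P[ok&(P[...,0]>x0)&(P[...,0]<x1)&(P[...,1]>y0)&(P[...,1]<y1)&(P[...,2]>z0)&(P[...,2]<z1)]
for n,y0,y1 in(("lemon",-.078,-.003),("garlic",.015,.075)):
    Q=R(.44,.635,y0,y1,.02,.06);print(n,np.percentile(Q[:,0],[.5,99.5]).round(3))
    for x in np.arange(.46,.63,.02):
        q=Q[abs(Q[:,0]-x)<.006]
        if len(q)>5: print(x.round(2),len(q),"y",np.percentile(q[:,1],[3,50,97]).round(3),"z",np.median(q[:,2]).round(4))
E
```

```text
[ 0.57302024 -0.20707923  0.20367485] 25.2667
lemon [0.441 0.635]
0.46 182 y [-0.047 -0.039 -0.028] z 0.0292
0.48 183 y [-0.048 -0.04  -0.029] z 0.0295
0.5 187 y [-0.049 -0.042 -0.03 ] z 0.0296
0.52 195 y [-0.05  -0.042 -0.031] z 0.0297
0.54 287 y [-0.061 -0.045 -0.026] z 0.0306
0.56 577 y [-0.075 -0.05  -0.014] z 0.0366
0.58 573 y [-0.077 -0.049 -0.011] z 0.0371
0.6 336 y [-0.07  -0.047 -0.019] z 0.034
0.62 227 y [-0.06  -0.049 -0.031] z 0.034
garlic [0.442 0.634]
0.46 60 y [0.038 0.046 0.071] z 0.0273
0.48 143 y [0.037 0.044 0.057] z 0.0289
0.5 150 y [0.036 0.042 0.054] z 0.0293
0.52 150 y [0.035 0.041 0.053] z 0.0296
0.54 149 y [0.034 0.041 0.052] z 0.029
0.56 278 y [0.021 0.035 0.057] z 0.0328
0.58 331 y [0.015 0.033 0.064] z 0.0367
0.6 213 y [0.019 0.035 0.058] z 0.0336
0.62 149 y [0.023 0.032 0.052] z 0.0337
```

View pics/w5.png

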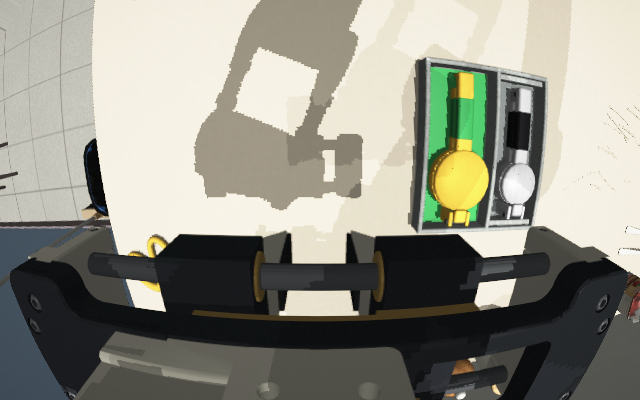

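Both tools lie flat and shut in their bays: the squeezer at (460,150) and the garlic press at (518,150). The gripper is clear, so I'm handing in.

```bash
python3 -c "
from cell import robot
print(robot.hand_in())"
```

```text
the job is handed in; nothing more can be done
None
```

I handed the job in at about 25 s: both tools are folded with their catches snapped in and lie flat in their bays, the garlic press in the narrow one and the lemon squeezer in the wide one; I didn't go near the salt or pepper, but took no final check of them.

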